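# Reunite the harlequin coffee cups with their saucers

## Task

After cataloguing, the three cups of this museum coffee set were put back on each other's saucers: move them so that every cup stands upright in the middle of the saucer of its own colour. It is fragile porcelain, so lift and set the cups down gently without dropping or tipping them, and never put one down on the bare table: the grey foam pad is the only free place to park a cup. Leave the saucers, the milk jug and the sugar bowl where they are.

Things in the scene. Friction and masses are not known exactly. Their poses are not given: they have to be found in the camera images.
- cup_blue: Loose blue porcelain coffee cup, gilt lip, open top: 62 mm high, straight walls 62 mm across (3.5 mm thick) from 18 mm above its underside to the lip, narrowing below to a 46 mm foot; about 0.14 kg. One loop handle on its +y side, out to 53 mm from the axis, 19 to 55 mm above the underside; +x and -x sides clear. Origin: centre of the underside; z up.
- cup_yellow: Loose yellow porcelain coffee cup, gilt lip, open top: 62 mm high, straight walls 62 mm across (3.5 mm thick) from 18 mm above its underside to the lip, narrowing below to a 46 mm foot; about 0.14 kg. One loop handle on its +y side, out to 53 mm from the axis, 19 to 55 mm above the underside; +x and -x sides clear. Origin: centre of the underside; z up.
- cup_red: Loose red porcelain coffee cup, gilt lip, open top: 62 mm high, straight walls 62 mm across (3.5 mm thick) from 18 mm above its underside to the lip, narrowing below to a 46 mm foot; about 0.14 kg. One loop handle on its +y side, out to 53 mm from the axis, 19 to 55 mm above the underside; +x and -x sides clear. Origin: centre of the underside; z up.
- saucer_blue: Loose blue porcelain saucer with cream middle and gilt edge: 130 mm across, foot 80 mm; flat floor 74 mm across, 7 mm above its underside, sloping up to the rim at 19 mm; about 0.19 kg. At the start a cup of another colour stands on it. Origin: centre of the underside; z up.
- saucer_yellow: Loose yellow porcelain saucer with cream middle and gilt edge: 130 mm across, foot 80 mm; flat floor 74 mm across, 7 mm above its underside, sloping up to the rim at 19 mm; about 0.19 kg. At the start a cup of another colour stands on it. Origin: centre of the underside; z up.
- saucer_red: Loose red porcelain saucer with cream middle and gilt edge: 130 mm across, foot 80 mm; flat floor 74 mm across, 7 mm above its underside, sloping up to the rim at 19 mm; about 0.19 kg. At the start a cup of another colour stands on it. Origin: centre of the underside; z up.
- pad: Square dark grey foam handling pad, firm, fixed to the table, empty at the start: 130 x 130 mm, flat top 15 mm above the table. Origin: centre of the underside, x and y along its sides; z up.
- jug: Bystander: loose cream porcelain milk jug with a gilt lip, 64 mm widest diameter, 75 mm high, handle out to 49 mm from the axis on its +y side. Origin: centre of the underside.
- sugar_bowl: Bystander: loose cream porcelain sugar bowl with lid and gilt line, 76 mm diameter, 77 mm high to the top of its lid knob. Origin: centre of the underside.
Not all that is in view belongs to the job. What is shaped like the cup_yellow but green is not meant.

How it is judged:
At the end, for the whole second after the job is handed in: Each cup stands at rest and upright (within 0.10 rad) on the flat middle of the saucer of its own colour, its axis within 14 mm of the saucer's centre; the saucers lie flat within 30 mm of where they were at the start, the jug and the sugar bowl within 20 mm of where they were (horizontal distance between cup_blue and saucer_blue below 0.014 m and z of cup_blue in the frame of saucer_blue between 0.003 and 0.012 m and angle between each of cup_blue, cup_yellow, cup_red's own z axis and vertical below 0.1 rad and linear speed of each of cup_blue, cup_yellow, cup_red below 0.02 m/s and angular speed of each of cup_blue, cup_yellow, cup_red below 0.3 rad/s and distance of each of saucer_blue, saucer_yellow, saucer_red from where it was at the start of the episode below 0.03 m and angle between each of saucer_blue, saucer_yellow, saucer_red's own z axis and vertical below 0.06 rad and horizontal distance between cup_yellow and saucer_yellow below 0.014 m and z of cup_yellow in the frame of saucer_yellow between 0.003 and 0.012 m and horizontal distance between cup_red and saucer_red below 0.014 m and z of cup_red in the frame of saucer_red between 0.003 and 0.012 m and distance of each of jug, sugar_bowl from where it was at the start of the episode below 0.02 m); the robot touches nothing.
It fails at once if a cup is set down on the bare table (height (world z) of any of cup_blue, cup_yellow, cup_red below 0.0035 m).
It fails at once if a cup is dropped: it falls, out of the fingers, faster than 0.6 m/s (a fall of about 2 cm) ((linear speed of cup_blue above 0.6 m/s and contact force between cup_blue and the fingers below 0.1 N) or (linear speed of cup_yellow above 0.6 m/s and contact force between cup_yellow and the fingers below 0.1 N) or (linear speed of cup_red above 0.6 m/s and contact force between cup_red and the fingers below 0.1 N)).
It fails at once if a cup is tipped by more than 40 degrees (angle between any of cup_blue, cup_yellow, cup_red's own z axis and vertical above 0.7 rad).
It fails at once if a cup is pressed onto a saucer or the pad with more than 60 N (contact force between any of cup_blue, cup_yellow, cup_red and saucer_blue above 60 N or contact force between any of cup_blue, cup_yellow, cup_red and saucer_yellow above 60 N or contact force between any of cup_blue, cup_yellow, cup_red and saucer_red above 60 N or contact force between any of cup_blue, cup_yellow, cup_red and pad above 60 N).
It fails at once if the milk jug or the sugar bowl is shifted by more than 20 mm, or a saucer by more than 30 mm (distance of any of jug, sugar_bowl from where it was at the start of the episode above 0.02 m or distance of any of saucer_blue, saucer_yellow, saucer_red from where it was at the start of the episode above 0.03 m).
It also fails if it takes over 128 s, if anything falls off the work surface, if the arm or the gripper's body presses on something with over 40 N, if the wrist force passes 120 N, or if a joint passes its speed limit or range.

## Robot

A 6-joint arm with a two-finger parallel gripper is mounted at the origin on the work surface. World frame = base frame: x ahead of the robot, y to its left, z up, the work surface at z = 0. Lengths are in m, angles in rad, forces in N, time in s.
With the tool pointing down it reaches from about 0.35 to 0.775 m from the base axis. Payload 5.5 kg.
Tool frame: the origin (TCP) lies midway between the tips of the shut fingers; the grasp point (between the pads) lies 19 mm behind it; z points along the fingers, y is the line along which they close (so a half turn about z gives the same grasp; the last joint's range is limited). The gripper opens to 85 mm and grips with 20 to 120 N. Pads are 22 mm wide; open, the fingers measure 114 mm over their backs; the gripper's body (76 mm by 85 mm) begins 54 mm behind the grasp point. The pads swing forward as they close: fully open they stand 13 mm farther back than shut.
Start: joints at [-1.264, 0.313, 0.046, 1.304, 0, 1.431], TCP at [0.248, -0.519, 0.209] pointing down, gripper open.
Joint ranges: [-2.76, 2.76], [-0.86, 1.69], [-1.03, 1.26], [-2.2, 2.34], [-1.47, 1.5], [-3.14, 3.14]. Speed limits (rad/s): [2.57, 2.57, 3.14, 3.14, 3.14, 3.14].

## Interface

Orientations are given as a unit quaternion [w, x, y, z].
In Python, from workcell import env gives the robot as it stands. The module is installed in compiled form; this text tells all that it offers.
- The arm moves only by the tool carry_out, never from a script. Its argument "series" is a list of rows, each an object with "delta_rot": the turn, a rotation vector about the world's x, y, z normalised to -1 to 1, where 1 is 0.1 rad, a list of three; "travel": the shift along the world's x, y, z normalised to -1 to 1, where 1 is 0.025 m, a list of three; "fingers": the closure, from -1 (fully open) to 1 (shut). In form: [{"delta_rot": [ax, ay, az], "travel": [tx, ty, tz], "fingers": fingers}, ...]. A call has 1 to 5 rows; each row shifts and turns the commanded pose from where the row before left it; what a row does not reach is not made up. A row lasts 1/8 s, in which the tool goes at most 62.5 mm and 10.7 degrees, less where a joint would pass 70% of its speed; a pose out of reach is approached as far as the arm can. A call with a number of a shift or a turn outside -1 to 1 is refused whole. A call with a gripper value outside its range is refused whole. The fingers move at their own pace and stop on an object; "squeeze" is the grip in N (left out, the last holds). Time passes only in rows, so rows that do not move let the fingers close. It gives the time, the measured TCP pose, the force, the opening and the grip force at its end, in the units of the state.
- env.get_state(): the state, without advancing time (a new reading comes with each control period).
- env.read_camera(name): name is "side" or "top"; returns a dict with "color" (400x640x3 uint8, red, green, blue), "fx", "fy", "cx", "cy" (pixels), "world_from_camera" (4x4, takes a point from camera to world coordinates). Camera axes: x right, y up, looking along -z (the intrinsics and any distortion apply to the point x, -y, -z); pixel columns grow to the right and rows downward; lengths in m; the calibration is good to about 2 mm. A picture is of the moment at which its call begins. There is no depth.
- env.hand_in(): hands the job in; it is judged then, once.
The state is a dict: "clock": time; "joint_pos": joint angles; "qvel": joint speeds; "tau": joint torques, N m; "tcp_pos": TCP position; "orientation": TCP orientation; "wrist_force": force on the tool from outside, world axes, zero at the start; "ft_torque": the same for the moment, N m; "finger_gap": finger opening in m; "grip_force": force on a finger pad.
Only numpy, scipy, OpenCV 4.12 (cv2) and the standard library are available. Lean on these libraries where they do the work, as an engineer would, in place of code of your own. Each camera call takes 0.05 s, during which the arm holds its last target. There are 200 camera calls.

## Working session

There is one attempt and no reset: what is moved stays moved. The work goes in short steps, Python scripts to look and compute and a tool call to move; the robot and the scene stay as the last step left them, time stands still between calls to the robot, and variables do not carry over. Pictures are saved under pics/ and viewed, at most 14 in all, crops included, and the job is handed in when it is done.

Besides the shell and the picture viewer there is one more tool, called after "Emit:" as name(argument=value, ...) on one line, values as JSON. carry_out: Moves the arm, as the interface text tells. Its arguments: {"type":"object","properties":{"series":{"type":"array","items":{"type":"object","properties":{"delta_rot":{"type":"array","items":{"type":"number"}},"travel":{"type":"array","items":{"type":"number"}},"fingers":{"type":"number"}}}},"squeeze":{"type":"number"}},"required":["series"]}

```bash
mkdir -p pics; python3 - <<'E'
from workcell import env
import cv2,numpy as np
np.set_printoptions(precision=4,suppress=True)
for n in("top","side"):
    c=env.read_camera(n); cv2.imwrite(f"pics/{n}0.png",c["color"][...,::-1])
    print(n,[k for k in c],c["fx"],c["fy"],c["cx"],c["cy"]);print(c["world_from_camera"])
print(env.get_state())
E
```

```text
top ['color', 'fx', 'fy', 'cx', 'cy', 'world_from_camera'] 378.64253635000534 378.64253635000534 315.717574736029 199.96263067128038
[[-0.0277  0.9894 -0.1424  0.389 ]
 [-0.9994 -0.0246  0.0234  0.0018]
 [ 0.0197  0.143   0.9895  0.7895]
 [ 0.      0.      0.      1.    ]]
side ['color', 'fx', 'fy', 'cx', 'cy', 'world_from_camera'] 486.3286877812831 486.3286877812831 318.67803113718026 193.96054236714582
[[-0.9526  0.1967 -0.2322  0.2409]
 [-0.304  -0.5802  0.7556  0.8059]
 [ 0.0139  0.7904  0.6125  0.6945]
 [ 0.      0.      0.      1.    ]]
{'clock': 0.1, 'joint_pos': array([-1.2636,  0.3139,  0.0451,  1.3036,  0.    ,  1.4312]), 'qvel': array([ 0.0003, -0.0003,  0.0025,  0.0007,  0.0015,  0.0006]), 'tau': array([  0.0013, -48.1729,  29.9242,   0.0128,  -0.0002,   0.    ]), 'tcp_pos': array([ 0.2483, -0.5181,  0.2078]), 'orientation': array([-0.0008,  0.9752,  0.2215, -0.0001]), 'wrist_force': array([-0.82  , -0.4459, -0.0234]), 'ft_torque': array([-0.0296, -0.0005,  0.0079]), 'grip_force': 0.0, 'finger_gap': 0.08544752894986049}
```

View pics/top0.png

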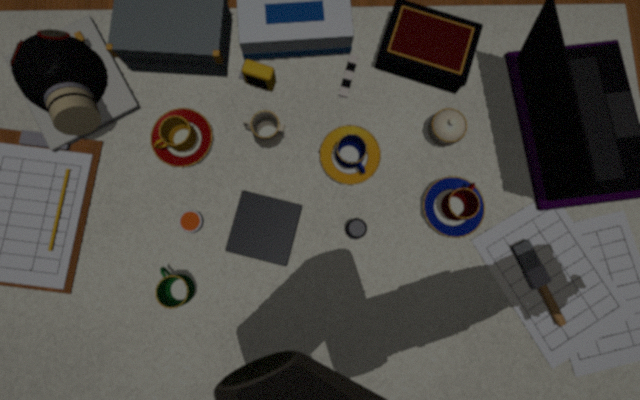

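View pics/side0.png

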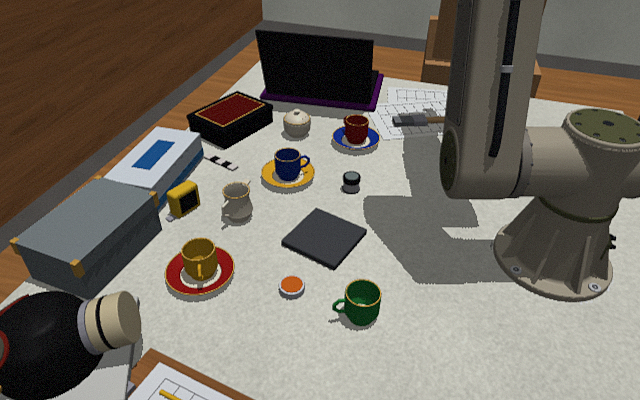

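The top view shows the yellow cup on the red saucer (182,137), the blue cup on the yellow saucer (350,154) and the red cup on the blue saucer (455,207). The pad is at (264,228), the jug at (265,125) and the sugar bowl at (448,127).

These could be mistaken for what I want: green cup (173,289), yellow box (258,74), orange tin (191,221), black-capped jar (356,228) and red box (430,45). I choose by colour and shape, on the saucers only. Next is a close crop of all three in both views.

```bash
python3 - <<'E'
import cv2,numpy as np
t=cv2.imread("pics/top0.png");s=cv2.imread("pics/side0.png")
def tile(im,x,y,w=66,h=74,g=1):
    c=np.clip(im[y-h//2:y+h//2,x-w//2:x+w//2].astype(float)*g,0,255).astype(np.uint8)
    return cv2.resize(c,None,fx=4,fy=4,interpolation=cv2.INTER_CUBIC)
T=[(182,137),(350,154),(455,207)];S=[(200,264),(288,167),(356,132)]
m=np.vstack([np.hstack([tile(t,*p,g=1.8) for p in T]),np.hstack([tile(s,*p,g=1.4) for p in S])])
cv2.imwrite("pics/crop1.png",m);print(m.shape)
E
```

```text
(592, 792, 3)
```

View pics/crop1.png

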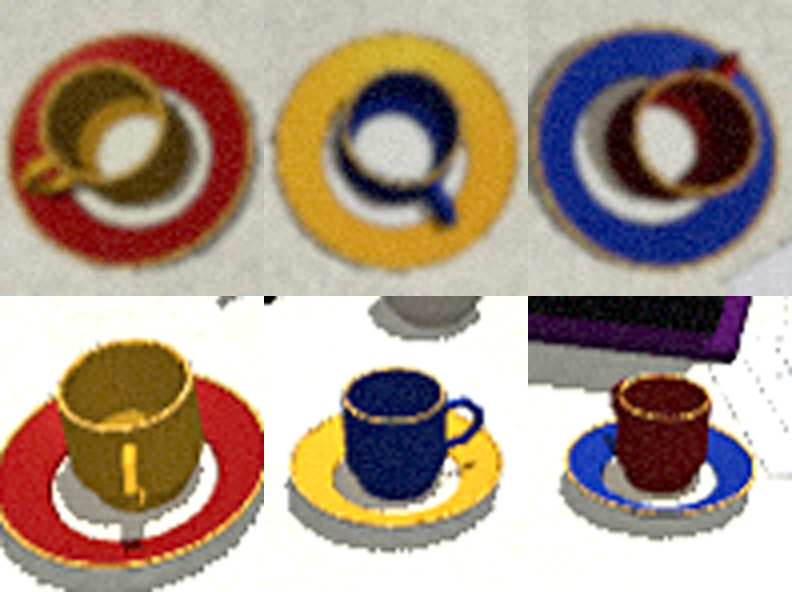

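The crop confirms the choice: real cups with handles and gilt lips. The lip centres are yellow (175,131), blue (351,149) and red (464,203) in the top view, and (199,249), (288,154) and (356,120) in the side view. Next I triangulate.

```bash
cat > h.py <<'E'
import cv2,numpy as np
from workcell import env
np.set_printoptions(precision=4,suppress=True)
class Cam:
    def __init__(s,n):
        c=env.read_camera(n);s.im=c["color"];s.T=c["world_from_camera"];s.k=[c[a] for a in("fx","fy","cx","cy")]
    def ray(s,u,v):
        fx,fy,cx,cy=s.k;d=np.array([(u-cx)/fx,-(v-cy)/fy,-1.]);return s.T[:3,3],s.T[:3,:3]@d
    def at(s,u,v,z):
        o,d=s.ray(u,v);return o+d*(z-o[2])/d[2]
    def proj(s,P):
        p=(np.asarray(P)-s.T[:3,3])@s.T[:3,:3];fx,fy,cx,cy=s.k
        return np.stack([cx+fx*p[:,0]/-p[:,2],cy-fy*p[:,1]/-p[:,2]],1)
def tri(c1,p1,c2,p2):
    o,d=c1.ray(*p1);q,e=c2.ray(*p2)
    a=np.linalg.lstsq(np.stack([d,-e],1),q-o,rcond=None)[0]
    A,B=o+a[0]*d,q+a[1]*e;return (A+B)/2,np.linalg.norm(A-B)
E
python3 - <<'E'
from h import *
t,s=Cam("top"),Cam("side")
lips={'yellow':((174.6,130.4),(198.2,248.9)),'blue':((350.9,149.1),(287.4,154.2)),'red':((464,203),(356.1,120.1))}
hand={'yellow':(149+28/4-.4,100+185/4-.4),'blue':(317+178/4-.4,117+212/4-.4),'red':(422+207/4-.4,170+65/4-.4)}
for n in lips:
    P,e=tri(t,lips[n][0],s,lips[n][1]);Q=t.at(*lips[n][0],.069);H=t.at(*hand[n],.047)
    print(n,'lip',P,'err',e,'top@.069',Q[:2],'side@.069',s.at(*lips[n][1],.069)[:2],'handle yaw',np.arctan2(*(H-Q)[[1,0]]),np.hypot(*(H-Q)[:2]))
# saucers by colour
seed={'red':((182,137),(200,270)),'yellow':((350,154),(288,172)),'blue':((455,207),(356,138))}
for n in seed:
    cs=[]
    for c,p in zip((t,s),seed[n]):
        h=cv2.cvtColor(cv2.GaussianBlur(c.im,(3,3),0),cv2.COLOR_RGB2HSV).astype(int);H,S,V=h[...,0],h[...,1],h[...,2]
        m={'red':(H<8)|(H>172),'yellow':(H>14)&(H<32),'blue':(H>108)&(H<128)}[n]&(S>120)&(V>35)
        r=60 if c is s else 40;w=np.zeros_like(m);w[p[1]-r:p[1]+r,p[0]-r:p[0]+r]=1
        k,l,st,_=cv2.connectedComponentsWithStats((m&w).astype(np.uint8));i=1+st[1:,4].argmax()
        pts=cv2.findNonZero((l==i).astype(np.uint8));hu=cv2.convexHull(pts)
        # circle fit in the rim plane
        W=np.array([c.at(*q,.019)[:2] for q in hu[:,0].astype(float)])
        A=np.c_[2*W,np.ones(len(W))];x=np.linalg.lstsq(A,(W**2).sum(1),rcond=None)[0];R=np.sqrt(x[2]+x[:2]@x[:2])
        cs.append(cv2.fitEllipse(hu)[0]);print(n,'saucer circ',x[:2],R,st[i],cs[-1])
    print('  tri',*tri(t,cs[0],s,cs[1]))
for c,p in((t,(264,228)),(s,(324,237))):
    m=((c.im.max(2).astype(int)<(75))).astype(np.uint8);m=cv2.morphologyEx(m,cv2.MORPH_OPEN,np.ones((3,3)))
    k,l,st,ce=cv2.connectedComponentsWithStats(m);i=l[p[1],p[0]];r=cv2.minAreaRect(cv2.findNonZero((l==i).astype(np.uint8)))
    print('pad',st[i],[c.at(*q,.015)[:2] for q in cv2.boxPoints(r)],c.at(*ce[i],.015))
print('pad tri',tri(t,(264.5,228.5),s,(324.5,237.5)))
print('jug',t.at(266,125,.075)[:2],'sugar',t.at(449,126,.07)[:2])
from scipy.spatial.transform import Rotation as R
q=env.get_state()['orientation'];print(R.from_quat(q[[1,2,3,0]]).as_matrix())
E
```

```text
yellow lip [0.6381 0.2584 0.0665] err 0.00017975552956105023 top@.069 [0.6373 0.2576] side@.069 [0.6364 0.2607] handle yaw 2.059173148775201 0.050761365768382416
blue lip [ 0.5928 -0.087   0.069 ] err 0.0016781643428828322 top@.069 [ 0.5919 -0.0871] side@.069 [ 0.5937 -0.0872] handle yaw -2.6111424020308625 0.04252434740053848
red lip [ 0.4811 -0.3031  0.0661] err 0.0022853117529763596 top@.069 [ 0.4796 -0.3021] side@.069 [ 0.4812 -0.2979] handle yaw -0.6994731269698528 0.04836163349741429
red saucer circ [0.6409 0.2621] 0.060021088410018186 [ 152  109   58   57 1045] (180.73455810546875, 136.85926818847656)
red saucer circ [0.64   0.2627] 0.060656314597835305 [ 167  248   66   46 1010] (199.25509643554688, 269.6310729980469)
  tri [0.6411 0.2633 0.0157] 0.0003623081038148444
yellow saucer circ [ 0.5952 -0.0901] 0.06286261338915902 [ 320  126   60   58 1654] (349.5231018066406, 154.48374938964844)
yellow saucer circ [ 0.5947 -0.0878] 0.06297330322621444 [262 160  53  28 529] (287.5411682128906, 172.08807373046875)
  tri [ 0.5957 -0.0904  0.015 ] 0.0004949945358455745
blue saucer circ [ 0.4797 -0.301 ] 0.0592482023839386 [ 425  179   58   57 1047] (453.6280517578125, 206.56216430664062)
blue saucer circ [ 0.4853 -0.299 ] 0.05437612293656274 [334 127  14  20 132] (350.96337890625, 136.53807067871094)
  tri [ 0.486  -0.301   0.0157] 0.013332415875541638
pad [ 226  191   76   75 3976] [array([0.4022, 0.1697]), array([0.5269, 0.1384]), array([0.4908, 0.0115]), array([0.3673, 0.0458])] [0.4455 0.091  0.015 ]
pad [ 282  209   84   61 2922] [array([0.5219, 0.1506]), array([ 0.5293, -0.0034]), array([0.3658, 0.0519]), array([0.3754, 0.1902])] [0.4433 0.1049 0.015 ]
pad tri (array([0.4456, 0.0909, 0.0041]), np.float64(0.0011614559130150978))
jug [0.6425 0.0781] sugar [ 0.6347 -0.2846]
[[ 0.9018  0.4321 -0.0004]
 [ 0.4321 -0.9018  0.0011]
 [ 0.0002 -0.0011 -1.    ]]
```

Emit:
carry_out(series=[{"delta_rot": [0,0,0.84],"travel": [0.4,0.5,0],"fingers": -1},{"delta_rot": [0,0,0],"travel": [0.77,0.96,0],"fingers": -1},{"delta_rot": [0,0,0],"travel": [0.77,0.96,0],"fingers": -1},{"delta_rot": [0,0,0],"travel": [0.77,0.96,0],"fingers": -1},{"delta_rot": [0,0,0],"travel": [0.77,0.96,0],"fingers": -1}], squeeze=25)

```text
clock: 0.82
tcp_pos: [0.3359, -0.4092, 0.2084]
orientation: [-0.0, 0.965, 0.262, -0.0]
wrist_force: [0.1, 0.2, -0.7]
finger_gap: 0.0857
grip_force: 0.0
```

Emit:
carry_out(series=[{"delta_rot": [0,0,0],"travel": [0.77,0.96,0],"fingers": -1},{"delta_rot": [0,0,0],"travel": [0.77,0.96,0],"fingers": -1},{"delta_rot": [0,0,0],"travel": [0.77,0.96,0],"fingers": -1},{"delta_rot": [0,0,0],"travel": [0.77,0.96,0],"fingers": -1},{"delta_rot": [0,0,0],"travel": [0.77,0.96,0],"fingers": -1}])

```text
clock: 1.45
tcp_pos: [0.4322, -0.2892, 0.2085]
orientation: [-0.0, 0.965, 0.262, -0.0]
wrist_force: [-0.1, -0.3, 0.1]
finger_gap: 0.0857
grip_force: 0.0
```

Emit:
carry_out(series=[{"delta_rot": [0,0,0],"travel": [0.77,0.96,0],"fingers": -1},{"delta_rot": [0,0,0],"travel": [0.77,0.96,0],"fingers": -1},{"delta_rot": [0,0,0],"travel": [0.77,0.96,0],"fingers": -1},{"delta_rot": [0,0,0],"travel": [0.77,0.96,0],"fingers": -1},{"delta_rot": [0,0,0],"travel": [0.77,0.96,0],"fingers": -1}])

```text
clock: 2.08
tcp_pos: [0.5284, -0.1692, 0.2084]
orientation: [-0.0, 0.965, 0.262, -0.0]
wrist_force: [0.2, -0.1, -0.2]
finger_gap: 0.0852
grip_force: 0.0
```

Emit:
carry_out(series=[{"delta_rot": [0,0,0],"travel": [0.77,0.96,-0.4],"fingers": -1},{"delta_rot": [0,0,0],"travel": [0.77,0.96,-0.8],"fingers": -1},{"delta_rot": [0,0,0],"travel": [0.5,0.5,-1],"fingers": -1},{"delta_rot": [0,0,0],"travel": [0,0,-0.8],"fingers": -1},{"delta_rot": [0,0,0],"travel": [0,0,0],"fingers": -1}])

```text
clock: 2.7
tcp_pos: [0.5775, -0.1088, 0.1317]
orientation: [-0.001, 0.965, 0.263, -0.002]
wrist_force: [-0.7, 0.6, 0.5]
finger_gap: 0.0854
grip_force: 0.0
```

Emit:
carry_out(series=[{"delta_rot": [0,0,0],"travel": [0.62,0.87,0],"fingers": -1},{"delta_rot": [0,0,0],"travel": [0,0,-0.8],"fingers": -1},{"delta_rot": [0,0,0],"travel": [0,0,-0.8],"fingers": -1},{"delta_rot": [0,0,0],"travel": [0,0,0],"fingers": -1}])

```text
clock: 3.2
tcp_pos: [0.5935, -0.0879, 0.0931]
orientation: [-0.0, 0.965, 0.262, -0.001]
wrist_force: [-0.6, 0.1, 0.7]
finger_gap: 0.0857
grip_force: 0.0
```

```bash
python3 - <<'E'
from h import *
o=[]
for n,p in(("top",(345,150)),("side",(290,160))):
    c=Cam(n).im[...,::-1];x,y=p;o.append(cv2.resize(c[y-60:y+60,x-50:x+50],None,fx=4,fy=4,interpolation=2))
cv2.imwrite("pics/b1.png",np.clip(np.hstack(o)*1.4,0,255))
E
```

```text
[ WARN:0@4.524] global loadsave.cpp:1063 imwrite_ Unsupported depth image for selected encoder is fallbacked to CV_8U.
```

View pics/b1.png

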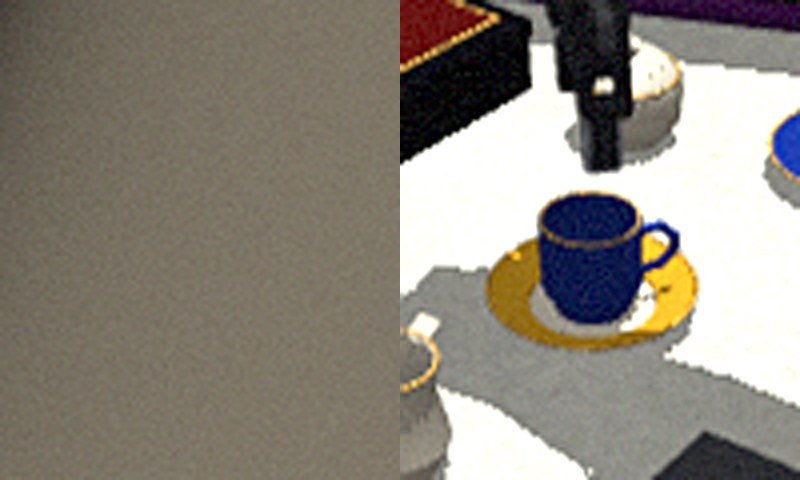

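The top camera is hidden by the arm. The side view shows the fingers in line with the blue cup, with the handle clear to the right (tile pixel 660,245), so I descend and close.

Emit:
carry_out(series=[{"delta_rot": [0,0,0],"travel": [0,0.04,-0.7],"fingers": -1},{"delta_rot": [0,0,0],"travel": [0,0,-0.7],"fingers": -1},{"delta_rot": [0,0,0],"travel": [0,0,-0.6],"fingers": -1},{"delta_rot": [0,0,0],"travel": [0,0,-0.6],"fingers": -1},{"delta_rot": [0,0,0],"travel": [0,0,0],"fingers": -1}])

```text
clock: 3.92
tcp_pos: [0.5935, -0.0866, 0.0275]
orientation: [-0.001, 0.965, 0.262, -0.001]
wrist_force: [-0.5, -0.0, 0.4]
finger_gap: 0.0855
grip_force: 0.0
```

Emit:
carry_out(series=[{"delta_rot": [0,0,0],"travel": [0,0,0],"fingers": -0.6},{"delta_rot": [0,0,0],"travel": [0,0,0],"fingers": -0.3},{"delta_rot": [0,0,0],"travel": [0,0,0],"fingers": -0.2},{"delta_rot": [0,0,0],"travel": [0,0,0],"fingers": 0},{"delta_rot": [0,0,0],"travel": [0,0,0],"fingers": 0}])

```text
clock: 4.55
tcp_pos: [0.5953, -0.0871, 0.0295]
orientation: [0.001, 0.965, 0.262, 0.001]
wrist_force: [0.2, -0.3, 5.7]
finger_gap: 0.0596
grip_force: 27.7
```

Emit:
carry_out(series=[{"delta_rot": [0,0,0],"travel": [0,0,0.15],"fingers": 0},{"delta_rot": [0,0,0],"travel": [0,0,0.3],"fingers": 0},{"delta_rot": [0,0,0],"travel": [0,0,0.3],"fingers": 0},{"delta_rot": [0,0,0],"travel": [0,0,0],"fingers": 0}])

```text
clock: 5.05
tcp_pos: [0.595, -0.087, 0.0482]
orientation: [0.0, 0.965, 0.262, 0.001]
wrist_force: [0.0, -1.0, -1.3]
finger_gap: 0.0596
grip_force: 27.4
```

```bash
python3 - <<'E'
from h import *
c=Cam("side").im[...,::-1];x,y=290,160
cv2.imwrite("pics/b2.png",cv2.resize(c[y-60:y+60,x-50:x+50],None,fx=4,fy=4,interpolation=2))
E
```

```text
(no output)
```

View pics/b2.png

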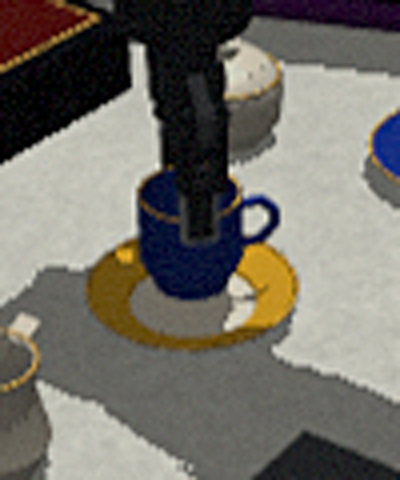

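The blue cup is lifted upright and clear of its saucer (cup foot at tile pixel 190,295). Next it goes to the pad.

Emit:
carry_out(series=[{"delta_rot": [0,0,0],"travel": [0,0,0.6],"fingers": 0},{"delta_rot": [0,0,0],"travel": [0,0,0.8],"fingers": 0},{"delta_rot": [0,0,0],"travel": [0,0,0.8],"fingers": 0},{"delta_rot": [0,0,0],"travel": [-0.2,0.25,0.6],"fingers": 0},{"delta_rot": [0,0,0],"travel": [-0.5,0.6,0.2],"fingers": 0}])

```text
clock: 5.72
tcp_pos: [0.5773, -0.0655, 0.1237]
orientation: [0.001, 0.965, 0.262, 0.001]
wrist_force: [0.5, 0.8, -2.0]
finger_gap: 0.0595
grip_force: 27.6
```

Emit:
carry_out(series=[{"delta_rot": [0,0,0],"travel": [-0.8,0.95,0],"fingers": 0},{"delta_rot": [0,0,0],"travel": [-0.8,0.95,0],"fingers": 0},{"delta_rot": [0,0,0],"travel": [-0.8,0.95,0],"fingers": 0},{"delta_rot": [0,0,0],"travel": [-0.8,0.95,0],"fingers": 0},{"delta_rot": [0,0,0],"travel": [-0.8,0.95,0],"fingers": 0}])

```text
clock: 6.35
tcp_pos: [0.4744, 0.0547, 0.1219]
orientation: [-0.0, 0.965, 0.263, -0.001]
wrist_force: [0.6, 0.1, -1.2]
finger_gap: 0.06
grip_force: 27.6
```

Emit:
carry_out(series=[{"delta_rot": [0,0,0],"travel": [-0.8,0.95,0],"fingers": 0},{"delta_rot": [0,0,0],"travel": [-0.4,0.5,0],"fingers": 0},{"delta_rot": [0,0,0],"travel": [0,0,-0.8],"fingers": 0},{"delta_rot": [0,0,0],"travel": [0,0,-0.8],"fingers": 0},{"delta_rot": [0,0,0],"travel": [0,0,-0.4],"fingers": 0}])

```text
clock: 6.98
tcp_pos: [0.4459, 0.0896, 0.0713]
orientation: [-0.0, 0.965, 0.262, -0.001]
wrist_force: [0.0, 0.3, -1.8]
finger_gap: 0.0593
grip_force: 27.5
```

Emit:
carry_out(series=[{"delta_rot": [0,0,0],"travel": [0,0,-0.5],"fingers": 0},{"delta_rot": [0,0,0],"travel": [0,0,-0.4],"fingers": 0},{"delta_rot": [0,0,0],"travel": [0,0,-0.3],"fingers": 0},{"delta_rot": [0,0,0],"travel": [0,0,-0.08],"fingers": 0},{"delta_rot": [0,0,0],"travel": [0,0,-0.04],"fingers": 0}])

```text
clock: 7.6
tcp_pos: [0.4471, 0.0894, 0.0394]
orientation: [0.0, 0.965, 0.262, 0.0]
wrist_force: [-0.6, 0.8, -1.0]
finger_gap: 0.0599
grip_force: 27.5
```

Emit:
carry_out(series=[{"delta_rot": [0,0,0],"travel": [0,0,-0.04],"fingers": 0},{"delta_rot": [0,0,0],"travel": [0,0,0],"fingers": 0}])

```text
clock: 7.85
tcp_pos: [0.4471, 0.0894, 0.0385]
orientation: [0.0, 0.965, 0.262, 0.0]
wrist_force: [0.2, -0.5, -0.6]
finger_gap: 0.0594
grip_force: 27.5
```

Emit:
carry_out(series=[{"delta_rot": [0,0,0],"travel": [0,0,-0.04],"fingers": 0},{"delta_rot": [0,0,0],"travel": [0,0,-0.02],"fingers": 0},{"delta_rot": [0,0,0],"travel": [0,0,0],"fingers": 0}])

```text
clock: 8.22
tcp_pos: [0.4473, 0.0895, 0.0375]
orientation: [0.0, 0.965, 0.262, 0.0]
wrist_force: [-1.2, 0.1, 5.1]
finger_gap: 0.0597
grip_force: 28.2
```

Contact on the pad, so I open slowly and back off.

Emit:
carry_out(series=[{"delta_rot": [0,0,0],"travel": [0,0,0],"fingers": -0.4},{"delta_rot": [0,0,0],"travel": [0,0,0],"fingers": -0.6},{"delta_rot": [0,0,0],"travel": [0,0,0],"fingers": -1},{"delta_rot": [0,0,0],"travel": [0,0,0],"fingers": -1},{"delta_rot": [0,0,0],"travel": [0,0,0.4],"fingers": -1}])

```text
clock: 8.85
tcp_pos: [0.4461, 0.0894, 0.0465]
orientation: [-0.0, 0.965, 0.262, -0.001]
wrist_force: [-0.1, 0.3, 0.2]
finger_gap: 0.0851
grip_force: 0.0
```

Emit:
carry_out(series=[{"delta_rot": [0,0,0],"travel": [0,0,0.8],"fingers": -1},{"delta_rot": [0,0,0],"travel": [0,0,1],"fingers": -1},{"delta_rot": [0,0,0],"travel": [0,0,1],"fingers": -1},{"delta_rot": [0,0,0],"travel": [0,0,1],"fingers": -1},{"delta_rot": [0,0,0],"travel": [0,0,0],"fingers": -1}])

```text
clock: 9.48
tcp_pos: [0.4487, 0.0894, 0.1442]
orientation: [0.001, 0.965, 0.262, 0.002]
wrist_force: [0.8, 0.6, 0.2]
finger_gap: 0.0854
grip_force: 0.0
```

Emit:
carry_out(series=[{"delta_rot": [0,0,0.9],"travel": [0.4,0.4,0],"fingers": -1},{"delta_rot": [0,0,0.9],"travel": [0.45,0.4,0],"fingers": -1},{"delta_rot": [0,0,0.9],"travel": [0.45,0.4,0],"fingers": -1},{"delta_rot": [0,0,0.9],"travel": [0.45,0.4,0],"fingers": -1},{"delta_rot": [0,0,0.9],"travel": [0.45,0.4,0],"fingers": -1}])

```text
clock: 10.1
tcp_pos: [0.5017, 0.1397, 0.1409]
orientation: [-0.0, 0.881, 0.472, -0.001]
wrist_force: [-0.0, 0.2, 0.7]
finger_gap: 0.085
grip_force: 0.0
```

Emit:
carry_out(series=[{"delta_rot": [0,0,0.9],"travel": [0.45,0.4,0],"fingers": -1},{"delta_rot": [0,0,0.9],"travel": [0.45,0.4,0],"fingers": -1},{"delta_rot": [0,0,0.9],"travel": [0.45,0.4,0],"fingers": -1},{"delta_rot": [0,0,0.9],"travel": [0.45,0.4,0],"fingers": -1},{"delta_rot": [0,0,0.9],"travel": [0.45,0.4,0],"fingers": -1}])

```text
clock: 10.72
tcp_pos: [0.5579, 0.1896, 0.1407]
orientation: [-0.0, 0.754, 0.657, -0.001]
wrist_force: [0.0, -0.3, 0.0]
finger_gap: 0.0852
grip_force: 0.0
```

Emit:
carry_out(series=[{"delta_rot": [0,0,0.9],"travel": [0.45,0.4,0],"fingers": -1},{"delta_rot": [0,0,0.9],"travel": [0.45,0.4,0],"fingers": -1},{"delta_rot": [0,0,0.9],"travel": [0.45,0.4,0],"fingers": -1},{"delta_rot": [0,0,0.9],"travel": [0.45,0.4,0],"fingers": -1},{"delta_rot": [0,0,0.9],"travel": [0.45,0.4,0],"fingers": -1}])

```text
clock: 11.35
tcp_pos: [0.6142, 0.2396, 0.1406]
orientation: [-0.001, 0.588, 0.809, -0.001]
wrist_force: [0.5, -0.1, 0.6]
finger_gap: 0.0854
grip_force: 0.0
```

Emit:
carry_out(series=[{"delta_rot": [0,0,0.9],"travel": [0.45,0.4,0],"fingers": -1},{"delta_rot": [0,0,0.9],"travel": [0.4,0.4,0],"fingers": -1},{"delta_rot": [0,0,0],"travel": [0,0,-0.6],"fingers": -1},{"delta_rot": [0,0,0],"travel": [0,0,-0.9],"fingers": -1},{"delta_rot": [0,0,0],"travel": [0,0,0],"fingers": -1}])

```text
clock: 11.98
tcp_pos: [0.6329, 0.2583, 0.1006]
orientation: [-0.002, 0.515, 0.857, -0.002]
wrist_force: [-0.1, 0.4, -0.2]
finger_gap: 0.0854
grip_force: 0.0
```

```bash
python3 - <<'E'
from h import *
from scipy.spatial.transform import Rotation as R
s=env.get_state();M=R.from_quat(s['orientation'][[1,2,3,0]]).as_matrix();print(s['tcp_pos'],'psi_y',np.arctan2(M[1,1],M[0,1]),s['joint_pos'])
c=Cam("side").im[...,::-1];cv2.imwrite("pics/y1.png",cv2.resize(c[170:320,130:400],None,fx=2.9,fy=3,interpolation=2))
E
```

```text
[0.6329 0.2583 0.1006] psi_y 0.48838876688775473 [ 0.2702  0.5752  0.1853  1.1875 -0.0001  1.3526]
```

View pics/y1.png

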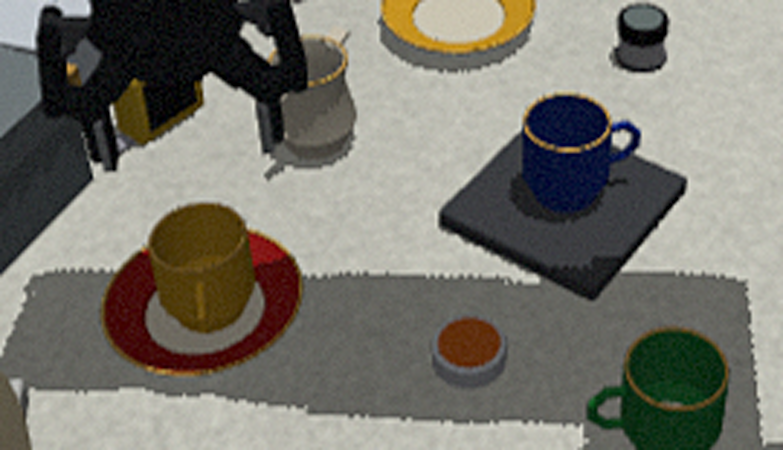

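The blue cup stands upright on the pad (tile pixel 567,150). The fingers straddle the yellow cup (200,265), and its handle faces the camera, clear of both fingers.

Emit:
carry_out(series=[{"delta_rot": [0,0,0],"travel": [0.18,0.03,-0.5],"fingers": -1},{"delta_rot": [0,0,0],"travel": [0,0,-0.7],"fingers": -1},{"delta_rot": [0,0,0],"travel": [0,0,-0.8],"fingers": -1},{"delta_rot": [0,0,0],"travel": [0,0,-0.8],"fingers": -1},{"delta_rot": [0,0,0],"travel": [0,0,-0.1],"fingers": -1}])

```text
clock: 12.65
tcp_pos: [0.6384, 0.2596, 0.0292]
orientation: [-0.001, 0.515, 0.857, -0.002]
wrist_force: [-1.0, -0.1, -0.4]
finger_gap: 0.0855
grip_force: 0.0
```

Emit:
carry_out(series=[{"delta_rot": [0,0,0],"travel": [0,0,0],"fingers": -0.6},{"delta_rot": [0,0,0],"travel": [0,0,0],"fingers": -0.3},{"delta_rot": [0,0,0],"travel": [0,0,0],"fingers": -0.2},{"delta_rot": [0,0,0],"travel": [0,0,0],"fingers": 0},{"delta_rot": [0,0,0],"travel": [0,0,0],"fingers": 0}])

```text
clock: 13.28
tcp_pos: [0.6409, 0.2603, 0.0328]
orientation: [0.001, 0.514, 0.857, 0.001]
wrist_force: [-0.1, -1.2, 5.8]
finger_gap: 0.0596
grip_force: 27.7
```

Emit:
carry_out(series=[{"delta_rot": [0,0,0],"travel": [0,0,0.15],"fingers": 0},{"delta_rot": [0,0,0],"travel": [0,0,0.3],"fingers": 0},{"delta_rot": [0,0,0],"travel": [0,0,0.3],"fingers": 0},{"delta_rot": [0,0,0],"travel": [0,0,0],"fingers": 0}])

```text
clock: 13.78
tcp_pos: [0.6409, 0.2604, 0.0517]
orientation: [0.001, 0.514, 0.858, 0.001]
wrist_force: [-0.2, -1.0, -2.0]
finger_gap: 0.0599
grip_force: 27.3
```

Emit:
carry_out(series=[{"delta_rot": [0,0,0],"travel": [0,0,0.6],"fingers": 0},{"delta_rot": [0,0,0],"travel": [0,0,0.9],"fingers": 0},{"delta_rot": [0,0,0],"travel": [0,0,0.9],"fingers": 0},{"delta_rot": [0,0,0],"travel": [0,0,0.9],"fingers": 0},{"delta_rot": [0,0,0],"travel": [-0.04,-0.3,0.3],"fingers": 0}])

```text
clock: 14.4
tcp_pos: [0.6402, 0.2531, 0.1431]
orientation: [0.001, 0.514, 0.858, 0.001]
wrist_force: [-0.0, -0.7, -1.7]
finger_gap: 0.0593
grip_force: 27.5
```

Emit:
carry_out(series=[{"delta_rot": [0,0,0],"travel": [-0.1,-0.7,0],"fingers": 0},{"delta_rot": [0,0,0],"travel": [-0.13,-1,0],"fingers": 0},{"delta_rot": [0,0,0],"travel": [-0.13,-1,0],"fingers": 0},{"delta_rot": [0,0,0],"travel": [-0.13,-1,0],"fingers": 0},{"delta_rot": [0,0,0],"travel": [-0.13,-1,0],"fingers": 0}])

```text
clock: 15.02
tcp_pos: [0.6228, 0.1329, 0.1398]
orientation: [-0.0, 0.515, 0.857, -0.0]
wrist_force: [0.1, -0.7, -1.6]
finger_gap: 0.0595
grip_force: 27.5
```

Emit:
carry_out(series=[{"delta_rot": [0,0,0],"travel": [-0.13,-1,0],"fingers": 0},{"delta_rot": [0,0,0],"travel": [-0.13,-1,0],"fingers": 0},{"delta_rot": [0,0,0],"travel": [-0.13,-1,0],"fingers": 0},{"delta_rot": [0,0,0],"travel": [-0.13,-1,0],"fingers": 0},{"delta_rot": [0,0,0],"travel": [-0.13,-1,0],"fingers": 0}])

```text
clock: 15.65
tcp_pos: [0.6062, 0.0081, 0.1399]
orientation: [-0.001, 0.515, 0.857, -0.0]
wrist_force: [0.4, 0.3, -2.0]
finger_gap: 0.0597
grip_force: 27.5
```

Emit:
carry_out(series=[{"delta_rot": [0,0,0],"travel": [-0.13,-1,0],"fingers": 0},{"delta_rot": [0,0,0],"travel": [-0.13,-1,0],"fingers": 0},{"delta_rot": [0,0,0],"travel": [-0.13,-1,0],"fingers": 0},{"delta_rot": [0,0,0],"travel": [-0.12,-1,0],"fingers": 0},{"delta_rot": [0,0,0],"travel": [0,0,0],"fingers": 0}])

```text
clock: 16.27
tcp_pos: [0.5935, -0.0923, 0.14]
orientation: [-0.0, 0.516, 0.857, -0.0]
wrist_force: [0.6, 0.5, -1.3]
finger_gap: 0.0596
grip_force: 27.5
```

Emit:
carry_out(series=[{"delta_rot": [0,0,0],"travel": [0.06,0.1,-0.6],"fingers": 0},{"delta_rot": [0,0,0],"travel": [0,0,-0.9],"fingers": 0},{"delta_rot": [0,0,0],"travel": [0,0,-0.9],"fingers": 0},{"delta_rot": [0,0,0],"travel": [0,0,-0.7],"fingers": 0},{"delta_rot": [0,0,0],"travel": [0,0,-0.4],"fingers": 0}])

```text
clock: 16.9
tcp_pos: [0.5949, -0.086, 0.0509]
orientation: [-0.001, 0.514, 0.858, -0.0]
wrist_force: [-0.4, -0.3, -0.4]
finger_gap: 0.0597
grip_force: 27.5
```

Emit:
carry_out(series=[{"delta_rot": [0,0,0],"travel": [0,0,-0.3],"fingers": 0},{"delta_rot": [0,0,0],"travel": [0,0,-0.2],"fingers": 0},{"delta_rot": [0,0,0],"travel": [0,0,-0.08],"fingers": 0},{"delta_rot": [0,0,0],"travel": [0,0,-0.04],"fingers": 0},{"delta_rot": [0,0,0],"travel": [0,0,0],"fingers": 0}])

```text
clock: 17.52
tcp_pos: [0.5964, -0.0875, 0.038]
orientation: [0.0, 0.515, 0.857, 0.0]
wrist_force: [0.5, 0.7, -1.6]
finger_gap: 0.0594
grip_force: 27.5
```

Emit:
carry_out(series=[{"delta_rot": [0,0,0],"travel": [-0.04,-0.08,-0.06],"fingers": 0},{"delta_rot": [0,0,0],"travel": [0,0,-0.06],"fingers": 0},{"delta_rot": [0,0,0],"travel": [0,0,-0.04],"fingers": 0},{"delta_rot": [0,0,0],"travel": [0,0,0],"fingers": 0}])

```text
clock: 18.02
tcp_pos: [0.5951, -0.0893, 0.0335]
orientation: [-0.0, 0.514, 0.858, 0.0]
wrist_force: [-0.5, 0.2, -0.7]
finger_gap: 0.0595
grip_force: 27.5
```

Emit:
carry_out(series=[{"delta_rot": [0,0,0],"travel": [0,0,-0.04],"fingers": 0},{"delta_rot": [0,0,0],"travel": [0,0,0],"fingers": 0}])

```text
clock: 18.27
tcp_pos: [0.5954, -0.0894, 0.0329]
orientation: [0.0, 0.514, 0.858, 0.0]
wrist_force: [-0.4, -0.6, 0.7]
finger_gap: 0.0597
grip_force: 27.7
```

Weight is off the fingers (+0.7 N against -1.5 N), so this is contact. I press a hair more, then release and rise.

Emit:
carry_out(series=[{"delta_rot": [0,0,0],"travel": [0,0,-0.02],"fingers": 0},{"delta_rot": [0,0,0],"travel": [0,0,0],"fingers": -0.4},{"delta_rot": [0,0,0],"travel": [0,0,0],"fingers": -0.6},{"delta_rot": [0,0,0],"travel": [0,0,0],"fingers": -1},{"delta_rot": [0,0,0],"travel": [0,0,0],"fingers": -1}])

```text
clock: 18.9
tcp_pos: [0.5952, -0.0893, 0.0319]
orientation: [-0.0, 0.514, 0.858, 0.0]
wrist_force: [-0.5, 0.5, 0.2]
finger_gap: 0.0853
grip_force: 0.0
```

Emit:
carry_out(series=[{"delta_rot": [0,0,0],"travel": [0,0,0.4],"fingers": -1},{"delta_rot": [0,0,0],"travel": [0,0,0.9],"fingers": -1},{"delta_rot": [0,0,0],"travel": [0,0,1],"fingers": -1},{"delta_rot": [0,0,0],"travel": [0,0,1],"fingers": -1},{"delta_rot": [0,0,0],"travel": [0,0,1],"fingers": -1}])

```text
clock: 19.52
tcp_pos: [0.5954, -0.0894, 0.1413]
orientation: [0.0, 0.514, 0.858, 0.0]
wrist_force: [-0.2, 0.1, -0.4]
finger_gap: 0.0853
grip_force: 0.0
```

Emit:
carry_out(series=[{"delta_rot": [0,0,0.4],"travel": [-0.5,-0.9,0],"fingers": -1},{"delta_rot": [0,0,0.4],"travel": [-0.5,-0.95,0],"fingers": -1},{"delta_rot": [0,0,0.4],"travel": [-0.5,-0.95,0],"fingers": -1},{"delta_rot": [0,0,0.4],"travel": [-0.5,-0.95,0],"fingers": -1},{"delta_rot": [0,0,0.5],"travel": [-0.5,-0.95,0],"fingers": -1}])

```text
clock: 20.15
tcp_pos: [0.5324, -0.2077, 0.1404]
orientation: [0.0, 0.421, 0.907, 0.0]
wrist_force: [0.0, -0.4, 0.3]
finger_gap: 0.0852
grip_force: 0.0
```

Emit:
carry_out(series=[{"delta_rot": [0,0,0.5],"travel": [-0.5,-0.95,0],"fingers": -1},{"delta_rot": [0,0,0.4],"travel": [-0.5,-0.95,0],"fingers": -1},{"delta_rot": [0,0,0.4],"travel": [-0.5,-0.95,0],"fingers": -1},{"delta_rot": [0,0,0.4],"travel": [-0.6,-0.9,0],"fingers": -1},{"delta_rot": [0,0,0],"travel": [0,0,-0.5],"fingers": -1}])

```text
clock: 20.78
tcp_pos: [0.4803, -0.3027, 0.1284]
orientation: [0.002, 0.345, 0.939, -0.001]
wrist_force: [0.2, 0.9, -0.0]
finger_gap: 0.0852
grip_force: 0.0
```

Emit:
carry_out(series=[{"delta_rot": [0,0,0],"travel": [0,0,-0.9],"fingers": -1},{"delta_rot": [0,0,0],"travel": [0,0,0],"fingers": -1}])

```text
clock: 21.02
tcp_pos: [0.4792, -0.2988, 0.1028]
orientation: [-0.002, 0.343, 0.939, 0.001]
wrist_force: [-0.2, -1.6, -0.6]
finger_gap: 0.0855
grip_force: 0.0
```

```bash
python3 - <<'E'
from h import *
from scipy.spatial.transform import Rotation as R
s=env.get_state();M=R.from_quat(s['orientation'][[1,2,3,0]]).as_matrix();print(s['tcp_pos'],'psi_y',np.arctan2(M[1,1],M[0,1]),s['joint_pos'])
c=Cam("side").im[...,::-1];cv2.imwrite("pics/r1.png",cv2.resize(c[60:210,230:430],None,fx=4,fy=4,interpolation=2))
E
```

```text
[ 0.4792 -0.2988  0.1028] psi_y 0.8701395563851442 [-0.7     0.3493 -0.1679  1.0577  0.0005  0.0006]
```

View pics/r1.png

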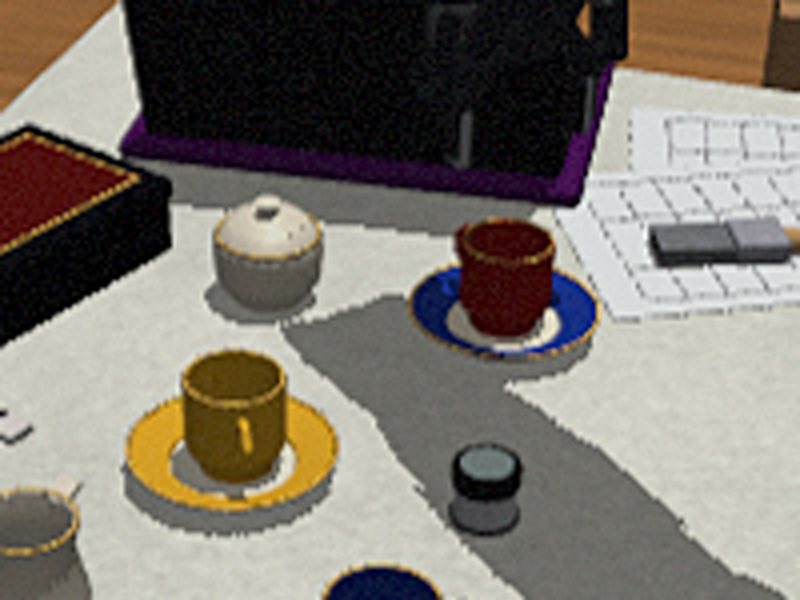

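The yellow cup stands centred on the yellow saucer (tile pixel 235,415). The red cup (505,280) has its handle at the rear left (465,235), and the fingers are at (463,140) and (590,95), clear of it. I descend.

Emit:
carry_out(series=[{"delta_rot": [0,0,0],"travel": [0.04,-0.06,-0.5],"fingers": -1},{"delta_rot": [0,0,0],"travel": [0,0,-0.7],"fingers": -1},{"delta_rot": [0,0,0],"travel": [0,0,-0.8],"fingers": -1},{"delta_rot": [0,0,0],"travel": [0,0,-0.8],"fingers": -1},{"delta_rot": [0,0,0],"travel": [0,0,-0.16],"fingers": -1}])

```text
clock: 21.7
tcp_pos: [0.4807, -0.3013, 0.0294]
orientation: [-0.001, 0.343, 0.939, 0.0]
wrist_force: [0.4, 0.1, 0.1]
finger_gap: 0.0853
grip_force: 0.0
```

Emit:
carry_out(series=[{"delta_rot": [0,0,0],"travel": [0,0,0],"fingers": -0.6},{"delta_rot": [0,0,0],"travel": [0,0,0],"fingers": -0.3},{"delta_rot": [0,0,0],"travel": [0,0,0],"fingers": -0.2},{"delta_rot": [0,0,0],"travel": [0,0,0],"fingers": 0},{"delta_rot": [0,0,0],"travel": [0,0,0],"fingers": 0}])

```text
clock: 22.32
tcp_pos: [0.482, -0.3028, 0.0317]
orientation: [0.001, 0.343, 0.939, -0.0]
wrist_force: [-0.9, 0.5, 6.0]
finger_gap: 0.0607
grip_force: 27.9
```

Emit:
carry_out(series=[{"delta_rot": [0,0,0],"travel": [0,0,0.15],"fingers": 0},{"delta_rot": [0,0,0],"travel": [0,0,0.3],"fingers": 0},{"delta_rot": [0,0,0],"travel": [0,0,0.3],"fingers": 0},{"delta_rot": [0,0,0],"travel": [0,0,0],"fingers": 0}])

```text
clock: 22.82
tcp_pos: [0.4817, -0.3025, 0.0502]
orientation: [0.001, 0.343, 0.939, -0.0]
wrist_force: [0.5, 0.0, -1.2]
finger_gap: 0.0598
grip_force: 27.4
```

Emit:
carry_out(series=[{"delta_rot": [0,0,0],"travel": [0,0,0.6],"fingers": 0},{"delta_rot": [0,0,0],"travel": [0,0,0.9],"fingers": 0},{"delta_rot": [0,0,0],"travel": [0,0,0.9],"fingers": 0},{"delta_rot": [0,0,0],"travel": [0,0,0.9],"fingers": 0},{"delta_rot": [0,0,0],"travel": [0.1,0.5,0.4],"fingers": 0}])

```text
clock: 23.45
tcp_pos: [0.4845, -0.2904, 0.1439]
orientation: [0.001, 0.344, 0.939, -0.0]
wrist_force: [-0.1, -0.1, -1.6]
finger_gap: 0.0599
grip_force: 27.7
```

Emit:
carry_out(series=[{"delta_rot": [0,0,0],"travel": [0.28,0.98,0],"fingers": 0},{"delta_rot": [0,0,0],"travel": [0.28,0.98,0],"fingers": 0},{"delta_rot": [0,0,0],"travel": [0.28,0.98,0],"fingers": 0},{"delta_rot": [0,0,0],"travel": [0.28,0.98,0],"fingers": 0},{"delta_rot": [0,0,0],"travel": [0.28,0.98,0],"fingers": 0}])

```text
clock: 24.08
tcp_pos: [0.5184, -0.1652, 0.1417]
orientation: [-0.0, 0.343, 0.939, 0.0]
wrist_force: [0.2, 0.4, -1.8]
finger_gap: 0.0595
grip_force: 27.7
```

Emit:
carry_out(series=[{"delta_rot": [0,0,0],"travel": [0.28,0.98,0],"fingers": 0},{"delta_rot": [0,0,0],"travel": [0.28,0.98,0],"fingers": 0},{"delta_rot": [0,0,0],"travel": [0.28,0.98,0],"fingers": 0},{"delta_rot": [0,0,0],"travel": [0.28,0.98,0],"fingers": 0},{"delta_rot": [0,0,0],"travel": [0.28,0.98,0],"fingers": 0}])

```text
clock: 24.7
tcp_pos: [0.5532, -0.0428, 0.1417]
orientation: [-0.001, 0.343, 0.939, 0.0]
wrist_force: [-0.2, 0.7, -2.3]
finger_gap: 0.0599
grip_force: 27.7
```

Emit:
carry_out(series=[{"delta_rot": [0,0,0],"travel": [0.28,0.98,0],"fingers": 0},{"delta_rot": [0,0,0],"travel": [0.28,0.98,0],"fingers": 0},{"delta_rot": [0,0,0],"travel": [0.28,0.98,0],"fingers": 0},{"delta_rot": [0,0,0],"travel": [0.28,0.98,0],"fingers": 0},{"delta_rot": [0,0,0],"travel": [0.28,0.98,0],"fingers": 0}])

```text
clock: 25.32
tcp_pos: [0.588, 0.0796, 0.1416]
orientation: [-0.001, 0.343, 0.939, -0.0]
wrist_force: [-0.2, -0.6, -1.6]
finger_gap: 0.0602
grip_force: 27.7
```

Emit:
carry_out(series=[{"delta_rot": [0,0,0],"travel": [0.28,0.98,0],"fingers": 0},{"delta_rot": [0,0,0],"travel": [0.28,0.98,0],"fingers": 0},{"delta_rot": [0,0,0],"travel": [0.28,0.98,0],"fingers": 0},{"delta_rot": [0,0,0],"travel": [0.28,0.98,0],"fingers": 0},{"delta_rot": [0,0,0],"travel": [0.28,0.98,0],"fingers": 0}])

```text
clock: 25.95
tcp_pos: [0.6229, 0.202, 0.1415]
orientation: [-0.001, 0.343, 0.939, -0.0]
wrist_force: [-0.7, -0.4, -1.4]
finger_gap: 0.06
grip_force: 27.7
```

Emit:
carry_out(series=[{"delta_rot": [0,0,0],"travel": [0.28,0.98,0],"fingers": 0},{"delta_rot": [0,0,0],"travel": [0.28,0.98,0],"fingers": 0},{"delta_rot": [0,0,0],"travel": [0.1,0.5,0],"fingers": 0},{"delta_rot": [0,0,0],"travel": [0,0,0],"fingers": 0}])

```text
clock: 26.45
tcp_pos: [0.6395, 0.2628, 0.1414]
orientation: [-0.0, 0.343, 0.94, -0.0]
wrist_force: [-1.0, -0.5, -1.1]
finger_gap: 0.0602
grip_force: 27.7
```

Emit:
carry_out(series=[{"delta_rot": [0,0,0],"travel": [0.04,0,-0.6],"fingers": 0},{"delta_rot": [0,0,0],"travel": [0,0,-0.9],"fingers": 0},{"delta_rot": [0,0,0],"travel": [0,0,-0.9],"fingers": 0},{"delta_rot": [0,0,0],"travel": [0,0,-0.7],"fingers": 0},{"delta_rot": [0,0,0],"travel": [0,0,-0.4],"fingers": 0}])

```text
clock: 27.08
tcp_pos: [0.6404, 0.261, 0.0527]
orientation: [-0.001, 0.344, 0.939, -0.001]
wrist_force: [0.0, 1.1, -1.6]
finger_gap: 0.0601
grip_force: 27.7
```

Emit:
carry_out(series=[{"delta_rot": [0,0,0],"travel": [0,0,-0.3],"fingers": 0},{"delta_rot": [0,0,0],"travel": [0,0,-0.2],"fingers": 0},{"delta_rot": [0,0,0],"travel": [0,0,-0.1],"fingers": 0},{"delta_rot": [0,0,0],"travel": [0,0,0],"fingers": 0}])

```text
clock: 27.58
tcp_pos: [0.6414, 0.262, 0.0396]
orientation: [0.0, 0.343, 0.939, 0.0]
wrist_force: [-0.5, 0.6, -1.7]
finger_gap: 0.0597
grip_force: 27.7
```

Emit:
carry_out(series=[{"delta_rot": [0,0,0],"travel": [0,0,-0.1],"fingers": 0},{"delta_rot": [0,0,0],"travel": [0,0,-0.08],"fingers": 0},{"delta_rot": [0,0,0],"travel": [0,0,-0.06],"fingers": 0},{"delta_rot": [0,0,0],"travel": [0,0,-0.04],"fingers": 0},{"delta_rot": [0,0,0],"travel": [0,0,0],"fingers": 0}])

```text
clock: 28.2
tcp_pos: [0.6411, 0.2619, 0.0322]
orientation: [-0.0, 0.343, 0.939, -0.0]
wrist_force: [-0.1, 0.2, -1.6]
finger_gap: 0.06
grip_force: 27.7
```

Emit:
carry_out(series=[{"delta_rot": [0,0,0],"travel": [0,0,-0.04],"fingers": 0},{"delta_rot": [0,0,0],"travel": [0,0,0],"fingers": 0}])

```text
clock: 28.45
tcp_pos: [0.6414, 0.2619, 0.0318]
orientation: [0.0, 0.343, 0.939, 0.0]
wrist_force: [-1.6, -0.9, 1.6]
finger_gap: 0.06
grip_force: 27.9
```

Emit:
carry_out(series=[{"delta_rot": [0,0,0],"travel": [0,0,0],"fingers": -0.4},{"delta_rot": [0,0,0],"travel": [0,0,0],"fingers": -0.6},{"delta_rot": [0,0,0],"travel": [0,0,0],"fingers": -1},{"delta_rot": [0,0,0],"travel": [0,0,0],"fingers": -1},{"delta_rot": [0,0,0],"travel": [0,0,0.4],"fingers": -1}])

```text
clock: 29.08
tcp_pos: [0.6404, 0.2617, 0.0407]
orientation: [-0.001, 0.343, 0.939, -0.001]
wrist_force: [0.2, 0.0, 0.1]
finger_gap: 0.0849
grip_force: 0.0
```

Emit:
carry_out(series=[{"delta_rot": [0,0,0],"travel": [0,0,0.9],"fingers": -1},{"delta_rot": [0,0,0],"travel": [0,0,1],"fingers": -1},{"delta_rot": [0,0,0],"travel": [0,0,1],"fingers": -1},{"delta_rot": [0,0,0],"travel": [0,0,1],"fingers": -1},{"delta_rot": [0,0,0.3],"travel": [-0.2,-0.2,0],"fingers": -1}])

```text
clock: 29.7
tcp_pos: [0.6381, 0.2575, 0.142]
orientation: [0.002, 0.328, 0.945, 0.002]
wrist_force: [-0.4, 0.1, -0.4]
finger_gap: 0.0854
grip_force: 0.0
```

Emit:
carry_out(series=[{"delta_rot": [0,0,0.9],"travel": [-0.6,-0.53,0],"fingers": -1},{"delta_rot": [0,0,0.9],"travel": [-0.6,-0.53,0],"fingers": -1},{"delta_rot": [0,0,0.9],"travel": [-0.6,-0.53,0],"fingers": -1},{"delta_rot": [0,0,0.9],"travel": [-0.6,-0.53,0],"fingers": -1},{"delta_rot": [0,0,0.9],"travel": [-0.6,-0.53,0],"fingers": -1}])

```text
clock: 30.32
tcp_pos: [0.5596, 0.1898, 0.1376]
orientation: [-0.001, 0.108, 0.994, -0.0]
wrist_force: [0.6, -0.7, 0.7]
finger_gap: 0.0852
grip_force: 0.0
```

Emit:
carry_out(series=[{"delta_rot": [0,0,0.9],"travel": [-0.6,-0.53,0],"fingers": -1},{"delta_rot": [0,0,0.9],"travel": [-0.6,-0.53,0],"fingers": -1},{"delta_rot": [0,0,0.9],"travel": [-0.6,-0.53,0],"fingers": -1},{"delta_rot": [0,0,0.9],"travel": [-0.6,-0.53,0],"fingers": -1},{"delta_rot": [0,0,0.9],"travel": [-0.6,-0.53,0],"fingers": -1}])

```text
clock: 30.95
tcp_pos: [0.4845, 0.1237, 0.1378]
orientation: [-0.001, -0.116, 0.993, 0.0]
wrist_force: [0.7, -1.0, 0.3]
finger_gap: 0.0856
grip_force: 0.0
```

Emit:
carry_out(series=[{"delta_rot": [0,0,0.9],"travel": [-0.6,-0.53,0],"fingers": -1},{"delta_rot": [0,0,0.9],"travel": [-0.6,-0.53,0],"fingers": -1},{"delta_rot": [0,0,0.9],"travel": [-0.36,-0.36,0],"fingers": -1},{"delta_rot": [0,0,0.3],"travel": [0,0,-0.7],"fingers": -1},{"delta_rot": [0,0,0],"travel": [0,0,-0.6],"fingers": -1}])

```text
clock: 31.58
tcp_pos: [0.4461, 0.0886, 0.1051]
orientation: [-0.0, -0.262, 0.965, 0.0]
wrist_force: [-0.0, -0.1, -0.4]
finger_gap: 0.0856
grip_force: 0.0
```

```bash
python3 - <<'E'
from h import *
from scipy.spatial.transform import Rotation as R
C=Cam("side");s=env.get_state();M=R.from_quat(s['orientation'][[1,2,3,0]]).as_matrix();print(s['tcp_pos'],'psi_y',np.arctan2(M[1,1],M[0,1]),s['joint_pos'])
cv2.imwrite("pics/b3.png",cv2.resize(C.im[130:330,140:400,::-1],None,fx=3,fy=3,interpolation=2))
E
```

```text
[0.445  0.0887 0.1033] psi_y 2.0997111625616167 [ 0.0194  0.1474 -0.4366  0.9907  0.     -0.5095]
```

View pics/b3.png

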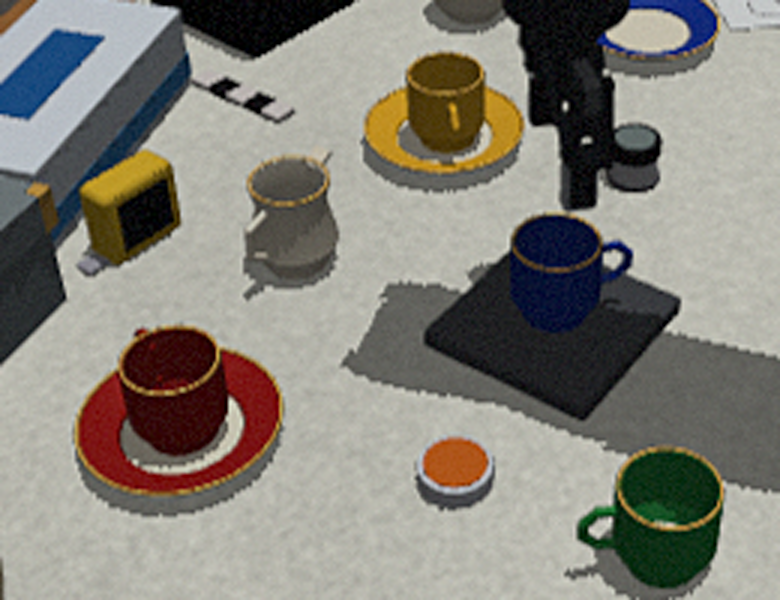

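The red cup stands on the red saucer (tile pixel 172,390), yellow on yellow (445,100), and the blue cup waits under the gripper (555,270) with its handle clear on the right. I grasp it.

Emit:
carry_out(series=[{"delta_rot": [0,0,0],"travel": [0.06,0.03,-0.5],"fingers": -1},{"delta_rot": [0,0,0],"travel": [0,0,-0.7],"fingers": -1},{"delta_rot": [0,0,0],"travel": [0,0,-0.8],"fingers": -1},{"delta_rot": [0,0,0],"travel": [0,0,-0.65],"fingers": -1},{"delta_rot": [0,0,0],"travel": [0,0,0],"fingers": -1}])

```text
clock: 32.25
tcp_pos: [0.4475, 0.0898, 0.0387]
orientation: [-0.001, -0.262, 0.965, 0.0]
wrist_force: [1.0, 0.2, 0.1]
finger_gap: 0.0855
grip_force: 0.0
```

Emit:
carry_out(series=[{"delta_rot": [0,0,0],"travel": [0,0,0],"fingers": -0.6},{"delta_rot": [0,0,0],"travel": [0,0,0],"fingers": -0.3},{"delta_rot": [0,0,0],"travel": [0,0,0],"fingers": -0.2},{"delta_rot": [0,0,0],"travel": [0,0,0],"fingers": 0},{"delta_rot": [0,0,0],"travel": [0,0,0],"fingers": 0}])

```text
clock: 32.88
tcp_pos: [0.4497, 0.0897, 0.0409]
orientation: [0.001, -0.261, 0.965, -0.0]
wrist_force: [-0.1, 0.7, 6.2]
finger_gap: 0.0593
grip_force: 28.0
```

Emit:
carry_out(series=[{"delta_rot": [0,0,0],"travel": [0,0,0.15],"fingers": 0},{"delta_rot": [0,0,0],"travel": [0,0,0.3],"fingers": 0},{"delta_rot": [0,0,0],"travel": [0,0,0.3],"fingers": 0},{"delta_rot": [0,0,0],"travel": [0,0,0],"fingers": 0}])

```text
clock: 33.38
tcp_pos: [0.4493, 0.0897, 0.0596]
orientation: [0.001, -0.262, 0.965, -0.0]
wrist_force: [-0.5, 0.1, -1.3]
finger_gap: 0.0594
grip_force: 27.3
```

```bash
python3 - <<'E'
from h import *
for n,p,r in(("top",(455,207),40),("side",(356,138),40)):
    c=Cam(n);h=cv2.cvtColor(cv2.GaussianBlur(c.im,(3,3),0),cv2.COLOR_RGB2HSV).astype(int);H,S,V=h[...,0],h[...,1],h[...,2]
    m=(H>108)&(H<128)&(S>120)&(V>35);w=np.zeros_like(m);w[p[1]-r:p[1]+r,p[0]-r:p[0]+r]=1
    k,l,st,_=cv2.connectedComponentsWithStats((m&w).astype(np.uint8));i=1+st[1:,4].argmax();hu=cv2.convexHull(cv2.findNonZero((l==i).astype(np.uint8)))
    W=np.array([c.at(*q,.0185)[:2] for q in hu[:,0].astype(float)]);x=np.linalg.lstsq(np.c_[2*W,np.ones(len(W))],(W**2).sum(1),rcond=None)[0]
    print(n,x[:2],np.sqrt(x[2]+x[:2]@x[:2]),st[i])
E
```

```text
top [ 0.4799 -0.3013] 0.05935191660048539 [ 425  179   58   57 1404]
side [ 0.4721 -0.3042] 0.052811266170379546 [347 126  32  22 281]
```

Emit:
carry_out(series=[{"delta_rot": [0,0,0],"travel": [0,0,0.6],"fingers": 0},{"delta_rot": [0,0,0],"travel": [0,0,0.9],"fingers": 0},{"delta_rot": [0,0,0],"travel": [0,0,0.9],"fingers": 0},{"delta_rot": [0,0,0],"travel": [0,0,0.7],"fingers": 0},{"delta_rot": [0,0,0],"travel": [0.05,-0.5,0.2],"fingers": 0}])

```text
clock: 34.1
tcp_pos: [0.4505, 0.0771, 0.1421]
orientation: [0.001, -0.262, 0.965, -0.0]
wrist_force: [-0.0, -1.0, -2.8]
finger_gap: 0.0596
grip_force: 27.7
```

Emit:
carry_out(series=[{"delta_rot": [0,0,0],"travel": [0.08,-0.98,0],"fingers": 0},{"delta_rot": [0,0,0],"travel": [0.08,-0.98,0],"fingers": 0},{"delta_rot": [0,0,0],"travel": [0.08,-0.98,0],"fingers": 0},{"delta_rot": [0,0,0],"travel": [0.08,-0.98,0],"fingers": 0},{"delta_rot": [0,0,0],"travel": [0.08,-0.98,0],"fingers": 0}])

```text
clock: 34.72
tcp_pos: [0.4593, -0.0468, 0.1404]
orientation: [-0.001, -0.261, 0.965, 0.0]
wrist_force: [0.3, 0.2, -0.7]
finger_gap: 0.0597
grip_force: 27.7
```

Emit:
carry_out(series=[{"delta_rot": [0,0,0],"travel": [0.08,-0.98,0],"fingers": 0},{"delta_rot": [0,0,0],"travel": [0.08,-0.98,0],"fingers": 0},{"delta_rot": [0,0,0],"travel": [0.08,-0.98,0],"fingers": 0},{"delta_rot": [0,0,0],"travel": [0.08,-0.98,0],"fingers": 0},{"delta_rot": [0,0,0],"travel": [0.08,-0.98,0],"fingers": 0}])

```text
clock: 35.35
tcp_pos: [0.4691, -0.1692, 0.1403]
orientation: [-0.001, -0.261, 0.965, 0.001]
wrist_force: [-0.2, 0.2, -1.9]
finger_gap: 0.0593
grip_force: 27.7
```

Emit:
carry_out(series=[{"delta_rot": [0,0,0],"travel": [0.08,-0.98,0],"fingers": 0},{"delta_rot": [0,0,0],"travel": [0.08,-0.98,0],"fingers": 0},{"delta_rot": [0,0,0],"travel": [0.08,-0.98,0],"fingers": 0},{"delta_rot": [0,0,0],"travel": [0.08,-0.98,0],"fingers": 0},{"delta_rot": [0,0,0],"travel": [0.08,-0.98,0],"fingers": 0}])

```text
clock: 35.98
tcp_pos: [0.4799, -0.2919, 0.1411]
orientation: [-0.0, -0.261, 0.965, 0.0]
wrist_force: [0.3, -0.5, -1.5]
finger_gap: 0.0597
grip_force: 27.7
```

Emit:
carry_out(series=[{"delta_rot": [0,0,0],"travel": [0,-0.4,0],"fingers": 0},{"delta_rot": [0,0,0],"travel": [0,0,0],"fingers": 0},{"delta_rot": [0,0,0],"travel": [0,0,0],"fingers": 0}])

```text
clock: 36.35
tcp_pos: [0.4798, -0.2996, 0.1413]
orientation: [-0.0, -0.262, 0.965, 0.0]
wrist_force: [0.4, 0.7, -1.7]
finger_gap: 0.0594
grip_force: 27.7
```

Emit:
carry_out(series=[{"delta_rot": [0,0,0],"travel": [0,-0.06,-0.6],"fingers": 0},{"delta_rot": [0,0,0],"travel": [0,0,-0.9],"fingers": 0},{"delta_rot": [0,0,0],"travel": [0,0,-0.9],"fingers": 0},{"delta_rot": [0,0,0],"travel": [0,0,-0.7],"fingers": 0},{"delta_rot": [0,0,0],"travel": [0,0,-0.4],"fingers": 0}])

```text
clock: 36.98
tcp_pos: [0.4791, -0.3006, 0.0521]
orientation: [-0.001, -0.262, 0.965, 0.001]
wrist_force: [-0.1, 0.7, -1.2]
finger_gap: 0.0596
grip_force: 27.6
```

Emit:
carry_out(series=[{"delta_rot": [0,0,0],"travel": [0,0,-0.3],"fingers": 0},{"delta_rot": [0,0,0],"travel": [0,0,-0.2],"fingers": 0},{"delta_rot": [0,0,0],"travel": [0,0,-0.1],"fingers": 0},{"delta_rot": [0,0,0],"travel": [0,0,0],"fingers": 0}])

```text
clock: 37.48
tcp_pos: [0.4801, -0.302, 0.0391]
orientation: [0.0, -0.262, 0.965, -0.0]
wrist_force: [0.1, -0.7, -1.4]
finger_gap: 0.0596
grip_force: 27.6
```

Emit:
carry_out(series=[{"delta_rot": [0,0,0],"travel": [0.02,0.03,-0.1],"fingers": 0},{"delta_rot": [0,0,0],"travel": [0,0,-0.06],"fingers": 0},{"delta_rot": [0,0,0],"travel": [0,0,-0.06],"fingers": 0},{"delta_rot": [0,0,0],"travel": [0,0,0],"fingers": 0}])

```text
clock: 37.98
tcp_pos: [0.4804, -0.301, 0.0332]
orientation: [-0.0, -0.262, 0.965, 0.0]
wrist_force: [0.1, 0.1, -1.1]
finger_gap: 0.06
grip_force: 27.7
```

Emit:
carry_out(series=[{"delta_rot": [0,0,0],"travel": [0,0,-0.03],"fingers": 0},{"delta_rot": [0,0,0],"travel": [0,0,0],"fingers": 0}])

```text
clock: 38.22
tcp_pos: [0.4805, -0.3012, 0.033]
orientation: [0.0, -0.261, 0.965, -0.0]
wrist_force: [-1.1, 0.6, 2.5]
finger_gap: 0.0598
grip_force: 28.0
```

Contact. I release, rise, and move back toward the base to clear the view.

Emit:
carry_out(series=[{"delta_rot": [0,0,0],"travel": [0,0,0],"fingers": -0.4},{"delta_rot": [0,0,0],"travel": [0,0,0],"fingers": -0.6},{"delta_rot": [0,0,0],"travel": [0,0,0],"fingers": -1},{"delta_rot": [0,0,0],"travel": [0,0,0],"fingers": -1},{"delta_rot": [0,0,0],"travel": [0,0,0.4],"fingers": -1}])

```text
clock: 38.85
tcp_pos: [0.4798, -0.3006, 0.0422]
orientation: [-0.001, -0.262, 0.965, 0.001]
wrist_force: [-0.2, 0.4, 0.2]
finger_gap: 0.0855
grip_force: 0.0
```

Emit:
carry_out(series=[{"delta_rot": [0,0,0],"travel": [0,0,0.9],"fingers": -1},{"delta_rot": [0,0,0],"travel": [0,0,1],"fingers": -1},{"delta_rot": [0,0,0],"travel": [0,0,1],"fingers": -1},{"delta_rot": [0,0,0],"travel": [0,0,1],"fingers": -1},{"delta_rot": [0,0,0],"travel": [0,0,1],"fingers": -1}])

```text
clock: 39.48
tcp_pos: [0.4805, -0.3012, 0.1668]
orientation: [0.0, -0.262, 0.965, -0.0]
wrist_force: [0.8, -0.0, 0.8]
finger_gap: 0.0857
grip_force: 0.0
```

Emit:
carry_out(series=[{"delta_rot": [0,0,0],"travel": [-0.8,-0.6,0],"fingers": -1},{"delta_rot": [0,0,0],"travel": [-0.9,-0.8,0],"fingers": -1},{"delta_rot": [0,0,0],"travel": [-0.9,-0.8,0],"fingers": -1},{"delta_rot": [0,0,0],"travel": [-0.9,-0.8,0],"fingers": -1},{"delta_rot": [0,0,0],"travel": [-0.9,-0.8,0],"fingers": -1}])

```text
clock: 40.1
tcp_pos: [0.3698, -0.3968, 0.166]
orientation: [0.0, -0.262, 0.965, -0.0]
wrist_force: [0.6, -0.7, 0.2]
finger_gap: 0.0853
grip_force: 0.0
```

Emit:
carry_out(series=[{"delta_rot": [0,0,0],"travel": [-0.9,-0.9,0],"fingers": -1},{"delta_rot": [0,0,0],"travel": [-0.9,-0.9,0],"fingers": -1},{"delta_rot": [0,0,0],"travel": [-0.9,-0.9,0],"fingers": -1},{"delta_rot": [0,0,0],"travel": [0,-0.5,0],"fingers": -1},{"delta_rot": [0,0,0],"travel": [0,0,0],"fingers": -1}])

```text
clock: 40.72
tcp_pos: [0.3032, -0.4768, 0.1654]
orientation: [0.0, -0.261, 0.965, -0.0]
wrist_force: [0.5, -0.9, 0.9]
finger_gap: 0.0859
grip_force: 0.0
```

```bash
python3 - <<'E'
from h import *
t,s=Cam("top"),Cam("side")
cv2.imwrite("pics/end.png",np.vstack([np.clip(cv2.resize(t.im[90:250,130:500,::-1],(800,346))*1.5,0,255).astype(np.uint8),cv2.resize(s.im[90:320,140:400,::-1][:85*2],(800,254))[:254]]))
A=lambda x,y,R,z:np.array([[x+R*np.cos(a),y+R*np.sin(a),z] for a in np.linspace(0,6.28,60)])
im=[]
for c,w in((t,(28,36)),(s,(36,36))):
  big=cv2.resize(np.ascontiguousarray(c.im[...,::-1]),None,fx=4,fy=4,interpolation=2)
  for x,y in((.6408,.2623),(.595,-.0897),(.4803,-.301)):
    for R,z,k in((.065,.019,(255,255,255)),(.031,.069,(0,255,0))):
        q=c.proj(A(x,y,R,z));cv2.polylines(big,[np.round((q+.5)*4-.5).astype(np.int32)],True,k,1)
    u,v=(c.proj([[x,y,.03]])[0]*4).astype(int);im.append(big[v-146:v+146,u-132:u+132])
cv2.imwrite("pics/check.png",np.vstack([np.hstack(im[:3]),np.hstack(im[3:])]))
E
```

```text
(no output)
```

View pics/check.png

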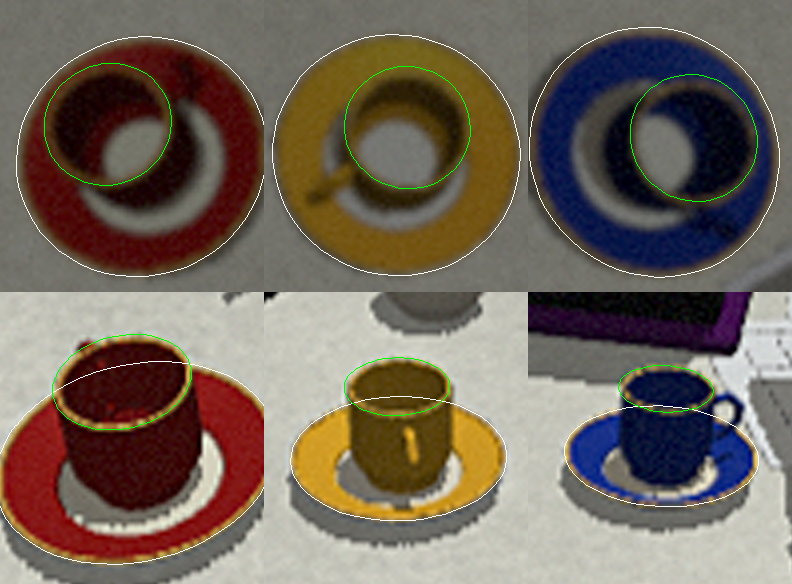

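The overlays show every cup's lip (green) and every saucer's rim (white) within about 1 px (2–3 mm) of the planned centres in both views. All cups are upright and on their own colour.

```bash
python3 -c "
from workcell import env
print(env.hand_in())"
```

```text
the job is handed in; nothing more can be done
None
```

The job is handed in (no verdict was returned): each cup stands upright on the saucer of its own colour, about 2–3 mm from the middle in both camera views, and I saw no shift of the saucers in the final check.

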